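# Load a glaze sample slide under the leaf spring of a tile jig

### The arm

A 6-joint arm with a two-finger parallel gripper is mounted at the origin on a cart in front of the work surface, level with it; the furniture and walls round the work are solid. World frame = base frame: x ahead of the robot, y to its left, z up, the work surface at z = 0. Lengths are in m, angles in rad, forces in N, time in s.
With the tool pointing down it reaches from about 0.25 to 0.725 m from the base axis. Payload 4 kg.
Tool frame: the origin (TCP) lies midway between the tips of the shut fingers; the grasp point (between the pads) lies 19 mm behind it; z points along the fingers, y is the line along which they close (so a half turn about z gives the same grasp; the last joint's range is limited). The gripper opens to 85 mm and grips with 20 to 120 N. Pads are 22 mm wide; open, the fingers measure 114 mm over their backs; the gripper's body (76 mm by 85 mm) begins 54 mm behind the grasp point. The pads swing forward as they close: fully open they stand 13 mm farther back than shut.
Start: joints at [-1.178, 0.241, 0.005, 1.335, 0, 1.571], TCP at [0.191, -0.462, 0.206] pointing down, gripper open.
Joint ranges: [-2.72, 2.72], [-1.05, 1.87], [-1.09, 1.28], [-1.99, 2.15], [-1.42, 1.44], [-3.14, 3.14]. Speed limits (rad/s): [2.79, 2.79, 3.14, 3.14, 3.14, 3.14].

### API

Orientations are given as a unit quaternion [x, y, z, w].
In Python, from workcell import bot gives the robot as it stands. The module is installed in compiled form; this text tells all that it offers.
- The arm moves only by the tool drive_tool, never from a script. Its arguments are lists of equal length, an entry for each row: "slide": the shift along the tool's x, y, z scaled (see below), a list of three; "rotation": the turn, a rotation vector about the tool's x, y, z scaled (see below), a list of three. A call has exactly 8 rows; each row is the pose to reach, as a shift and turn from the pose commanded when the call began, along the tool's axes at that moment; what a row does not reach only later rows make up. The controller multiplies each number of a shift by 250 mm and each number of a turn by 0.5 rad. A row lasts 1/8 s, in which the tool goes at most 62.5 mm and 10.7 degrees, less where a joint would pass 70% of its speed; a pose out of reach is approached as far as the arm can. A call with a number of a shift or a turn outside -1 to 1 is refused whole. A call with a gripper value outside its range is refused whole. "gripper" is the opening, from 0 (shut) to 1 (fully open), set as the call begins (left out, the last holds). The fingers move at their own pace and stop on an object; the grip force is fixed at half the most. Time passes only in rows, so rows that repeat a pose let the fingers close, or fill a call up. It gives the time, the measured TCP pose, the force, the opening and the grip force at its end, in the units of the state.
- bot.get_obs(): the state, without advancing time (a new reading comes with each control period).
- bot.camera(name): name is "scene" or "top"; returns a dict with "image" (384x512x3 uint8, red, green, blue), "z_map" (384x512 float32, m along the optical axis (not along the pixel's ray), 0 where there is no reading), "camera_matrix" (3x3 intrinsics, pixels), "xyz" and "orientation" of the camera in the world. Camera axes: x right, y up, looking along -z (the intrinsics and any distortion apply to the point x, -y, -z); pixel columns grow to the right and rows downward; lengths in m; the calibration is good to about 2 mm. A picture is of the moment at which its call begins.
- bot.job_done(): hands the job in; it is judged then, once.
The state is a dict: "clock": time; "joint_pos": joint angles; "joint_vel": joint speeds; "tau": joint torques, N m; "eef_pos": TCP position; "tool_rot": TCP orientation; "ft_force": force on the tool from outside, world axes, zero at the start; "ft_torque": the same for the moment, N m; "grip_width": finger opening in m; "grasp_force": force on a finger pad.
Only numpy, scipy, OpenCV 4.12 (cv2) and the standard library are available. Lean on these libraries where they do the work, as an engineer would, in place of code of your own. Each camera call takes 0.05 s, during which the arm holds its last target. There are 200 camera calls.

### The job

Load the wooden sample slide into the jig: press its black thumb pad down hard with the fingertips so that the sprung bed underneath sinks, keep pressing while you slide it forward under the steel bridge and the brass leaf spring until it is fully home against the end stop, then let go so that the bed springs back up behind it. The slide is only pressed and pushed, never lifted or picked up, and everything else on the table stays where it is.

Things in the scene. Friction and masses are not known exactly. Their poses are not given: they have to be found in the camera images.
- jig: the fixed jig: plywood base 252 x 94 mm, aluminium channel 67 mm wide between side rails 30 mm high. Origin on the table, on the channel's centre line, under the front edge of the sprung bed; +x is the way the slide is pushed, +y left of it, z up. In x: rear wall at -120 mm, bed -118 to 0, fixed channel floor (16 mm above the table) from 2 mm on. All heights here are above the table
- bridge (a point): middle of the underside of the dark steel bridge across the channel, 51 mm ahead of the jig's origin, 37.5 mm high; the bridge is 10 mm long (x = 46 to 56 mm) and its top, the jig's highest part, is at 47.5 mm
- end_stop (a point): middle of the face of the dark steel end stop, on the channel floor, at x = 110 mm in the jig's frame; the slide's front end rests against it when home
- bed (a joint): sprung steel bed under the slide, moves straight down: 0 = up (top at 24.5 mm), 0.007 m = fully down on its stop (17.5 mm, 1.5 mm above the channel floor). A press of 2 to 3 N begins to move it, about 10 N puts it fully down. While it is up the slide's front runs against the bridge; 5 mm down lets it pass. Once the slide has left it, it springs up and locks the slide in
- leaf (a joint): brass leaf spring of two strips, each 10 mm wide, 25 mm either side of the centre line, running from the bridge forward and down to x = 101 mm; drags on the slide's top with about 4 N. 0 = at rest, about 0.15 rad with the slide under it
- carrier_mid (a point): centre of the loose wooden sample slide, 106 (along the channel, its x) x 64 x 18 mm, about 0.22 kg, a white sample tile inlaid in its front half; the point is 9 mm above its underside. It starts on the bed, front towards the bridge. Fully home the point is at x = 57, y = 0 (within 1.5), z = 25 mm in the jig's frame, its rear end 4 mm past the bed
- thumb (a point): centre of the black rubber thumb pad (28 mm along the slide, 58 mm wide) on the slide's upper face, 37 mm behind its centre. A red cross rib (5 mm thick, 60 mm wide, 9 mm high) stands in front of the pad, its rear face 15 mm ahead of this point: a fingertip pressed on the pad can push the slide forward by it
- clear_beaker: bystander, loose: clear beaker, 56 mm wide, 60 mm high; origin at the centre of its foot
- mauve_beaker: bystander, loose: mauve beaker, 66 mm wide, 70 mm high; origin at the centre of its foot
- blue_glass: bystander, loose: pale blue glass, 61 mm wide, 72 mm high; origin at the centre of its foot
- mixing_tile: bystander, loose: white mixing tile with colour wells, 75 x 110 x 13 mm; origin at the centre of its foot
- masking_tape: bystander, loose: roll of tape lying flat, 104 mm wide, 25 mm high; origin at the centre of its foot
- pot_lid_10: bystander, loose: teal pot lid with a ball knob, 58 mm wide, 38 mm high; origin at the centre of its foot
- carrier: the same sample slide; origin at the centre of its underside
Things that resemble listed ones, but are neither listed nor needed, are in the scene too. Of the things that look like the carrier, the largest one is meant.

How it is judged:
By the outcome, as a careful person would: the job done as asked, in the order asked, and still so for the second after the job is handed in, with the robot touching nothing.
It also fails if it takes over 42 s, if anything falls off the work surface, if the arm or the gripper's body presses on something with over 40 N, if the wrist force passes 120 N, or if a joint passes its speed limit or range.

## Working session

There is one attempt and no reset: what is moved stays moved. The work goes in short steps, Python scripts to look and compute and a tool call to move; the robot and the scene stay as the last step left them, time stands still between calls to the robot, and variables do not carry over. Pictures are saved under pics/ and viewed, at most 10 in all, crops included, and the job is handed in when it is done.

Besides the shell and the picture viewer there is one more tool, called after "Call:" in YAML: its name, and indented under it one key for each argument. drive_tool: Moves the arm, as the interface text tells. Shifts and turns lie within -1 to 1; 1 stands for 250 mm of shift or 0.5 rad of turn. Its arguments: {"type":"object","properties":{"slide":{"type":"array","items":{"type":"array","items":{"type":"number"}}},"rotation":{"type":"array","items":{"type":"array","items":{"type":"number"}}},"gripper":{"type":"number"}},"required":["slide","rotation"]}

```bash
mkdir -p pics; cat > h.py <<'E'
import numpy as np, cv2
from scipy.spatial.transform import Rotation as R
from workcell import bot
def snap(name,f):
    c=bot.camera(name); np.savez(f'pics/{f}.npz',**c); cv2.imwrite(f'pics/{f}.png',cv2.resize(c['image'][:,:,::-1],(800,600),interpolation=cv2.INTER_CUBIC)); return c
def load(f): return dict(np.load(f'pics/{f}.npz'))
def w(c,u,v,z=None):
    K=c['camera_matrix']; d=np.array([(u-K[0,2])/K[0,0],-(v-K[1,2])/K[1,1],-1.]); r=R.from_quat(c['orientation']).apply(d)
    if z is None: return c['xyz']+r*float(c['z_map'][int(round(v)),int(round(u))])
    return c['xyz']+r*(z-c['xyz'][2])/r[2]
E
python3 - <<'E'
from h import *
for n in('scene','top'):
    c=snap(n,n+'0'); print(n,c['xyz'],c['orientation'],c['camera_matrix'])
o=bot.get_obs(); print(o['clock'],o['eef_pos'],o['tool_rot'],o['ft_force'],o['grip_width'])
E
```

```text
scene [-0.08322453  0.81297112  0.52197082] [-0.16234728  0.50804087  0.80325422 -0.26518013] [[420.72307724   0.         257.76965427]
 [  0.         420.72307724 193.7021261 ]
 [  0.           0.           1.        ]]
top [0.42582833 0.0029232  1.07563783] [ 0.0244942  -0.02683401 -0.70556881  0.70770942] [[357.03789961   0.         258.56427272]
 [  0.         357.03789961 191.52854346]
 [  0.           0.           1.        ]]
0.1 [ 0.19115324 -0.46137516  0.20551318] [ 9.80776520e-01  1.95132143e-01 -1.97133907e-04 -9.08401296e-04] [0.18705489 0.63658475 0.43099424] 0.08536211468995965
```

View pics/top0.png

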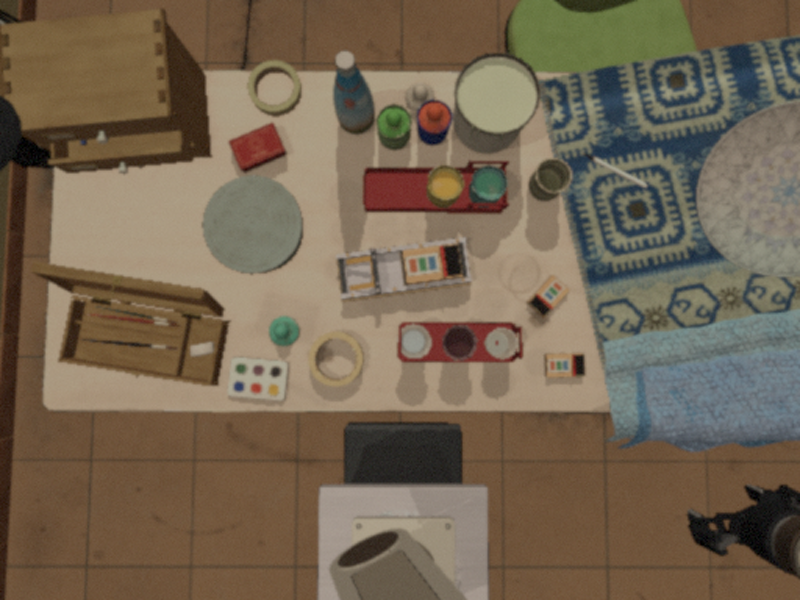

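View pics/scene0.png

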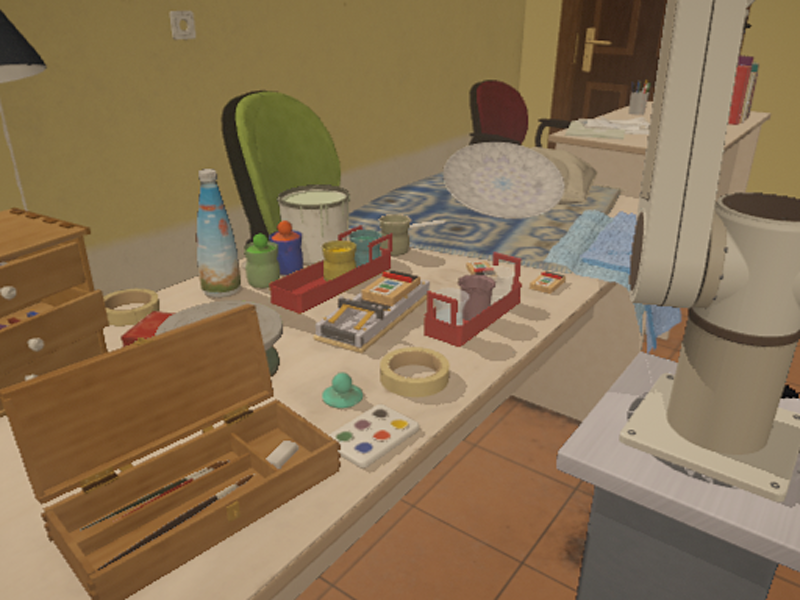

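Top view: the jig is centred near (403,270). Three things could be the slide: the one in the jig at (432,264), a small one at (548,295) and a small one at (565,366). The one in the jig is the largest and sits in the channel with its black pad at (453,261), so I choose it and push towards the left of the image. I'll check that in a close crop.

```bash
python3 - <<'E'
from h import *
c=load('top0'); im=c['image'][145:200,205:315,::-1]
cv2.imwrite('pics/crop1.png',cv2.resize(im,None,fx=7,fy=7,interpolation=cv2.INTER_CUBIC))
c=load('scene0'); im=c['image'][165:230,195:280,::-1]
cv2.imwrite('pics/crop2.png',cv2.resize(im,None,fx=8,fy=8,interpolation=cv2.INTER_CUBIC))
E
```

```text
(no output)
```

View pics/crop1.png

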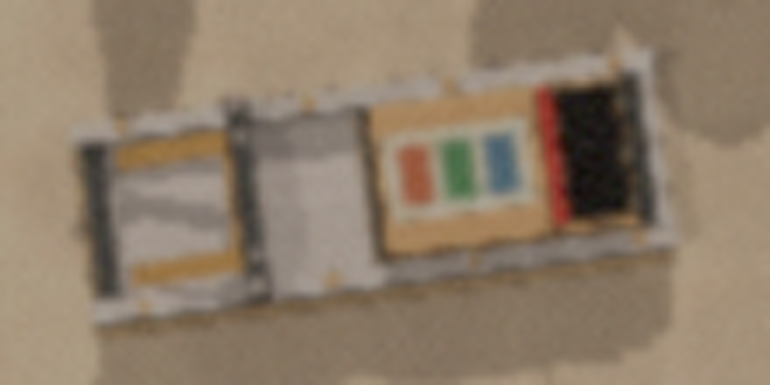

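View pics/crop2.png

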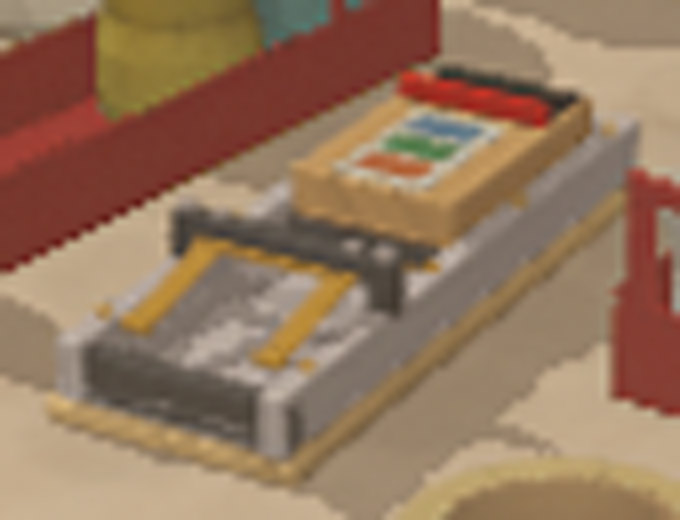

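The close crop confirms it: the slide lies on the bed, front edge at crop x≈375, red rib at (545,90)–(562,225), black pad centre ≈(595,152). The bridge runs (238,105)–(258,295) and the end stop is at the left. I'll compute the poses next.

```bash
python3 - <<'E'
from h import *
c=load('top0')
def p(x,y,z): return w(c,(x+.5)/7-.5+205,(y+.5)/7-.5+145,z)
P={k:p(*v) for k,v in dict(fu=(75,133,.03),ru=(650,55,.03),rl=(672,240,.03),fl=(98,318,.03),bu=(238,105,.0475),bl=(258,295,.0475),padc=(595,152,.044),ribu=(545,90,.0515),ribl=(562,225,.0515),sfu=(368,112,.0425),sfl=(385,252,.0425),stopu=(107,145,.03),stopl=(120,293,.03)).items()}
for k,v in P.items(): print(k,v.round(4))
ax=((P['fu']-P['ru'])+(P['fl']-P['rl']))[:2]; ax/=np.linalg.norm(ax)
cr=(P['bu']-P['bl'])[:2]; print('axis',ax,np.arctan2(ax[1],ax[0]),np.arctan2(-cr[0],cr[1]), np.arctan2(cr[1],cr[0]))
b=(P['bu']+P['bl'])[:2]/2; o=b-.051*ax; n=np.array([-ax[1],ax[0]]); print('origin',o)
for k,v in P.items(): print(k,((v[:2]-o)@ax*1e3).round(1),((v[:2]-o)@n*1e3).round(1))
# depth surfaces in jig frame
zm=c['z_map']; pts=np.array([w(c,u,v) for v in range(150,198) for u in range(212,306)])
q=np.c_[(pts[:,:2]-o)@ax,(pts[:,:2]-o)@n,pts[:,2]]*1e3
for x in range(-132,140,6):
    m=(abs(q[:,0]-x)<3)&(abs(q[:,1])<15); print(x,np.median(q[m,2]).round(1),end='; ')
print()
for y in range(-54,58,4):
    m=(abs(q[:,0]+50)<25)&(abs(q[:,1]-y)<2); print(y,np.median(q[m,2]).round(1),end='; ')
E
```

```text
fu [0.5842 0.1276 0.03  ]
ru [ 0.6183 -0.1152  0.03  ]
rl [ 0.5397 -0.124   0.03  ]
fl [0.506 0.117 0.03 ]
bu [0.5935 0.058  0.0475]
bl [0.5144 0.0492 0.0475]
padc [ 0.5749 -0.0905  0.044 ]
ribu [ 0.5996 -0.0692  0.0515]
ribl [ 0.5434 -0.0761  0.0515]
sfu [0.5916 0.004  0.0425]
sfl [ 0.5329 -0.0032  0.0425]
stopu [0.5792 0.114  0.03  ]
stopl [0.5166 0.1079 0.03  ]
axis [-0.13874984  0.99032746] 1.7099952611619043 -1.4599616684673629 0.1108346583275338
origin [0.56104359 0.00307997]
fu 120.1 -40.2
ru -125.1 -40.3
rl -122.9 38.8
fl 120.5 38.7
bu 49.9 -39.8
bl 52.1 39.8
padc -94.6 -0.7
ribu -76.9 -28.1
ribl -76.0 28.4
sfu -3.3 -30.4
sfl -2.3 28.7
stopu 107.4 -33.3
stopl 110.0 29.5
-132 -0.3; -126 16.0; -120 26.0; -114 23.9; -108 41.7; -102 42.2; -96 43.1; -90 41.3; -84 41.9; -78 47.8; -72 45.3; -66 42.6; -60 43.4; -54 43.5; -48 42.2; -42 42.7; -36 44.2; -30 44.0; -24 42.2; -18 43.3; -12 42.7; -6 42.5; 0 22.0; 6 14.9; 12 16.1; 18 15.2; 24 15.6; 30 15.3; 36 15.7; 42 14.8; 48 44.7; 54 46.5; 60 37.0; 66 15.4; 72 14.8; 78 15.1; 84 15.2; 90 15.9; 96 14.8; 102 14.8; 108 14.6; 114 24.9; 120 25.0; 126 -0.2; 132 -0.7; 138 -0.8; 
-54 -0.9; -50 0.1; -46 16.4; -42 28.5; -38 30.1; -34 37.4; -30 41.8; -26 41.0; -22 41.7; -18 42.7; -14 43.3; -10 42.4; -6 43.4; -2 42.7; 2 42.3; 6 42.4; 10 44.0; 14 42.8; 18 42.3; 22 42.1; 26 42.6; 30 37.5; 34 28.9; 38 29.7; 42 10.5; 46 0.8; 50 -0.3; 54 -0.6;
```

Call:
drive_tool:
  slide:
    - [0.08, -0.03, 0]
    - [0.17, -0.07, 0]
    - [0.25, -0.1, 0]
    - [0.33, -0.13, 0]
    - [0.42, -0.16, 0]
    - [0.5, -0.2, 0]
    - [0.6, -0.24, 0]
    - [0.66, -0.26, 0]
  rotation:
    - [0, 0, -0.11]
    - [0, 0, -0.22]
    - [0, 0, -0.33]
    - [0, 0, -0.44]
    - [0, 0, -0.55]
    - [0, 0, -0.66]
    - [0, 0, -0.77]
    - [0, 0, -0.88]
  gripper: 0

```text
clock: 1.1
eef_pos: [0.3194, -0.3378, 0.206]
tool_rot: [0.914, 0.406, -0.0, -0.0]
ft_force: [0.6, -0.4, 0.1]
grip_width: 0.0
grasp_force: 0.0
```

```bash
cat >> h.py <<'E'
ax=np.array([-.1387,.9903]); n=np.array([-ax[1],ax[0]]); O=np.array([.5610,.0031]); YAW=np.arctan2(ax[1],ax[0])
def plan(x,y,z,cmd=None):
    o=bot.get_obs(); p,q=(o['eef_pos'],R.from_quat(o['tool_rot'])) if cmd is None else cmd
    t=np.r_[O+x*ax+y*n,z]; T=R.from_matrix(np.c_[np.r_[ax,0],np.r_[-n,0],[0,0,-1]])
    print('clock',o['clock'],'F',o['ft_force'].round(2),'pos',p.round(4),'jig',((p[:2]-O)@ax*1e3).round(1),((p[:2]-O)@n*1e3).round(1))
    print('slide',(q.inv().apply(t-p)/.25).round(3),'rot',((q.inv()*T).as_rotvec()/.5).round(3), 'grip',o['grip_width'].round(4))
E
python3 -c "
from h import *
plan(-.093,0,.2)"
```

```text
clock 1.1 F [ 0.65 -0.38  0.09] pos [ 0.3194 -0.3378  0.206 ] jig -304.0 286.6Traceback (most recent call last):
  File "<string>", line 3, in <module>
    plan(-.093,0,.2)
    ~~~~^^^^^^^^^^^^
  File "h.py", line 16, in plan
    print('slide',(q.inv().apply(t-p)/.25).round(3),'rot',((q.inv()*T).as_rotvec()/.5).round(3), 'grip',o['grip_width'].round(4))
                                                                                                        ^^^^^^^^^^^^^^^^^^^^^
AttributeError: 'float' object has no attribute 'round'
```

```bash
sed -i "s/o\['grip_width'\].round(4)/o['grip_width']/" h.py
python3 -c "
from h import *
plan(-.093,0,.2)"
```

```text
clock 1.1 F [ 0.65 -0.38  0.09] pos [ 0.3194 -0.3378  0.206 ] jig -304.0 286.6
slide [1.421 0.088 0.024] rot [-2.000e-03 -1.000e-03 -1.748e+00] grip 3.824087471943564e-06
```

Half of it now, then the rest.

Call:
drive_tool:
  slide:
    - [0.09, 0.005, 0]
    - [0.18, 0.01, 0]
    - [0.27, 0.015, 0]
    - [0.36, 0.02, 0]
    - [0.45, 0.025, 0]
    - [0.54, 0.03, 0]
    - [0.63, 0.035, 0]
    - [0.71, 0.044, 0]
  rotation:
    - [0, 0, -0.11]
    - [0, 0, -0.22]
    - [0, 0, -0.33]
    - [0, 0, -0.44]
    - [0, 0, -0.55]
    - [0, 0, -0.66]
    - [0, 0, -0.77]
    - [0, 0, -0.88]

```text
clock: 2.1
eef_pos: [0.4469, -0.2143, 0.206]
tool_rot: [0.803, 0.595, -0.0, -0.0]
ft_force: [-0.4, -0.3, 0.1]
grip_width: 0.0001
grasp_force: 0.0
```

```bash
python3 -c "
from h import *
plan(-.093,0,.2)"
```

```text
clock 2.1 F [-0.39 -0.29  0.15] pos [ 0.4469 -0.2143  0.206 ] jig -199.5 143.1
slide [0.627 0.34  0.024] rot [-0.001  0.    -0.869] grip 6.50785726946713e-05
```

Call:
drive_tool:
  slide:
    - [0.09, 0.05, 0]
    - [0.18, 0.1, 0]
    - [0.27, 0.15, 0]
    - [0.36, 0.2, 0]
    - [0.45, 0.25, 0]
    - [0.54, 0.3, 0.02]
    - [0.627, 0.34, 0.024]
    - [0.627, 0.34, 0.024]
  rotation:
    - [0, 0, -0.12]
    - [0, 0, -0.24]
    - [0, 0, -0.36]
    - [0, 0, -0.48]
    - [0, 0, -0.6]
    - [0, 0, -0.72]
    - [0, 0, -0.87]
    - [0, 0, -0.87]

```text
clock: 3.1
eef_pos: [0.5743, -0.0889, 0.1994]
tool_rot: [0.656, 0.755, -0.0, -0.0]
ft_force: [-0.7, -0.6, -0.5]
grip_width: -0.0001
grasp_force: 0.0
```

```bash
python3 -c "
from h import *
plan(-.092,0,.07)"
```

```text
clock 3.1 F [-0.72 -0.58 -0.49] pos [ 0.5743 -0.0889  0.1994] jig -93.0 -0.4
slide [ 0.004 -0.001  0.517] rot [-0.002 -0.     0.   ] grip -5.3121403800532564e-05
```

Call:
drive_tool:
  slide:
    - [0, 0, 0.08]
    - [0, 0, 0.16]
    - [0, 0, 0.24]
    - [0, 0, 0.32]
    - [0, 0, 0.4]
    - [0, 0, 0.47]
    - [0, 0, 0.52]
    - [0, 0, 0.52]
  rotation:
    - [0, 0, 0]
    - [0, 0, 0]
    - [0, 0, 0]
    - [0, 0, 0]
    - [0, 0, 0]
    - [0, 0, 0]
    - [0, 0, 0]
    - [0, 0, 0]

```text
clock: 4.1
eef_pos: [0.5726, -0.0903, 0.0693]
tool_rot: [0.657, 0.754, -0.001, -0.001]
ft_force: [-0.5, 0.1, 0.9]
grip_width: 0.0003
grasp_force: 0.0
```

```bash
python3 -c "
from h import *
c=snap('scene','s1')
cv2.imwrite('pics/s1c.png',cv2.resize(c['image'][130:230,195:325,::-1],None,fx=6,fy=6,interpolation=cv2.INTER_CUBIC))
plan(-.092,0,.044)"
```

```text
clock 4.15 F [ 0.76 -0.67 -0.65] pos [ 0.5734 -0.0903  0.0702] jig -94.2 0.6
slide [0.009 0.003 0.105] rot [-0.001 -0.    -0.006] grip -0.00013815218074016519
```

View pics/s1c.png

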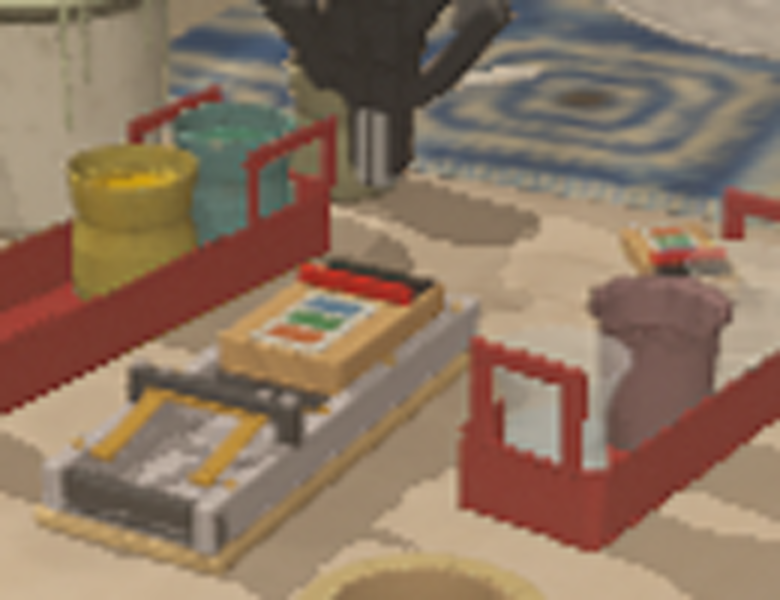

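The gripper tip (382,185) hangs over the pad (380,275), centred across it and behind the red rib (355,283). Descending to contact.

Call:
drive_tool:
  slide:
    - [0.006, 0.002, 0.03]
    - [0.006, 0.002, 0.06]
    - [0.006, 0.002, 0.09]
    - [0.006, 0.002, 0.1]
    - [0.006, 0.002, 0.11]
    - [0.006, 0.002, 0.12]
    - [0.006, 0.002, 0.12]
    - [0.006, 0.002, 0.12]
  rotation:
    - [0, 0, 0]
    - [0, 0, 0]
    - [0, 0, 0]
    - [0, 0, 0]
    - [0, 0, 0]
    - [0, 0, 0]
    - [0, 0, 0]
    - [0, 0, 0]

```text
clock: 5.15
eef_pos: [0.5742, -0.0884, 0.0404]
tool_rot: [0.657, 0.754, 0.0, 0.0]
ft_force: [0.4, 0.0, 0.9]
grip_width: 0.0002
grasp_force: 0.0
```

```bash
python3 -c "
from h import *
plan(-.092,0,.034)"
```

```text
clock 5.15 F [0.38 0.03 0.92] pos [ 0.5742 -0.0884  0.0404] jig -92.4 -0.4
slide [ 0.002 -0.002  0.026] rot [ 0.001  0.    -0.004] grip 0.00020911917688277987
```

Call:
drive_tool:
  slide:
    - [0, 0, 0.004]
    - [0, 0, 0.008]
    - [0, 0, 0.012]
    - [0, 0, 0.016]
    - [0, 0, 0.02]
    - [0, 0, 0.024]
    - [0, 0, 0.028]
    - [0, 0, 0.028]
  rotation:
    - [0, 0, 0]
    - [0, 0, 0]
    - [0, 0, 0]
    - [0, 0, 0]
    - [0, 0, 0]
    - [0, 0, 0]
    - [0, 0, 0]
    - [0, 0, 0]

```text
clock: 6.15
eef_pos: [0.574, -0.0883, 0.0332]
tool_rot: [0.657, 0.754, -0.0, -0.0]
ft_force: [0.5, 0.5, 0.4]
grip_width: -0.0001
grasp_force: 0.0
```

```bash
python3 -c "
from h import *
plan(-.092,0,.034)
c=snap('scene','s2')
cv2.imwrite('pics/s2c.png',cv2.resize(c['image'][140:220,205:285,::-1],None,fx=7,fy=7,interpolation=cv2.INTER_CUBIC))"
```

```text
clock 6.15 F [0.48 0.46 0.45] pos [ 0.574  -0.0883  0.0332] jig -92.4 -0.2
slide [ 0.001 -0.001 -0.003] rot [-0.001 -0.    -0.004] grip -8.876792963894627e-05
```

View pics/s2c.png

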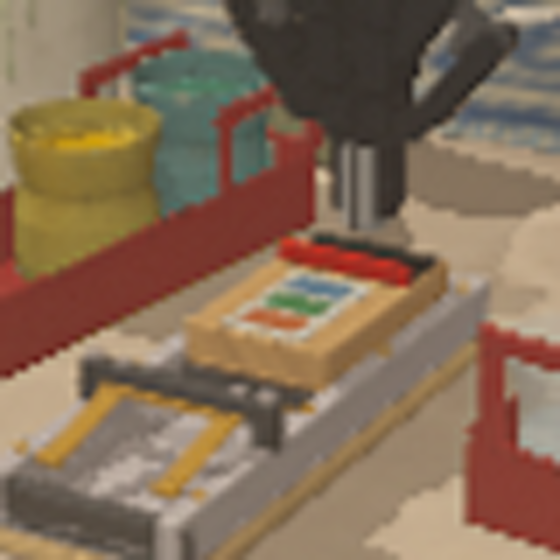

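The tip bottom (≈(370,225) in the crop) still shows above or behind the pad (370,250), although the TCP reads 33 mm with no force. I'll check by projection.

```bash
python3 -c "
from h import *
c=load('s2')
def pr(P):
    r=R.from_quat(c['orientation']).inv().apply(P-c['xyz']);K=c['camera_matrix'];u=K[0,2]+K[0,0]*r[0]/-r[2];v=K[1,2]-K[1,1]*r[1]/-r[2];return np.array([(u-205)*7,(v-140)*7]).round(0),(-r[2]).round(3)
print('tcp',pr(np.array([.574,-.0883,.0332])))
J=lambda x,y,z:np.r_[O+x*ax+y*n,z]
for k,P in dict(pad=J(-.093,0,.0435),ribt=J(-.0755,0,.0515),ribl=J(-.0755,.03,.0515),ribr=J(-.0755,-.03,.0515),bridl=J(.051,.04,.0475),bridr=J(.051,-.04,.0475),sfl=J(-.003,.032,.0425),sfr=J(-.003,-.032,.0425),wall=J(-.12,0,.03)).items(): print(k,pr(P))
for y in (190,200,210,220,230,240,250,260):
  print(y,[c['z_map'][140+y//7,205+x//7].round(3) for x in (340,355,370,385)], w(c,205+370/7,140+y/7).round(4))
t=snap('top','t2')
cv2.imwrite('pics/t2c.png',cv2.resize(t['image'][130:205,205:320,::-1],None,fx=6,fy=6,interpolation=cv2.INTER_CUBIC))
"
```

```text
tcp (array([365., 280.]), np.float64(1.217))
pad (array([367., 256.]), np.float64(1.213))
ribt (array([346., 253.]), np.float64(1.196))
ribl (array([412., 267.]), np.float64(1.183))
ribr (array([282., 239.]), np.float64(1.209))
bridl (array([277., 402.]), np.float64(1.08))
bridr (array([ 93., 357.]), np.float64(1.114))
sfl (array([329., 355.]), np.float64(1.128))
sfr (array([186., 322.]), np.float64(1.156))
wall (array([397., 264.]), np.float64(1.241))
190 [np.float32(1.201), np.float32(1.194), np.float32(1.189), np.float32(1.192)] [ 0.5686 -0.0836  0.0758]
200 [np.float32(1.195), np.float32(1.193), np.float32(1.188), np.float32(1.191)] [ 0.5681 -0.083   0.0718]
210 [np.float32(1.196), np.float32(1.191), np.float32(1.19), np.float32(1.196)] [ 0.5687 -0.084   0.0669]
220 [np.float32(1.198), np.float32(1.195), np.float32(1.195), np.float32(1.208)] [ 0.5677 -0.0826  0.0632]
230 [np.float32(1.354), np.float32(1.199), np.float32(1.199), np.float32(1.353)] [ 0.6479 -0.193   0.0018]
240 [np.float32(1.233), np.float32(1.234), np.float32(1.23), np.float32(1.342)] [ 0.6452 -0.1894 -0.0013]
250 [np.float32(1.225), np.float32(1.227), np.float32(1.222), np.float32(1.225)] [ 0.5752 -0.0931  0.0445]
260 [np.float32(1.199), np.float32(1.193), np.float32(1.19), np.float32(1.192)] [ 0.5603 -0.0728  0.0509]
```

View pics/t2c.png

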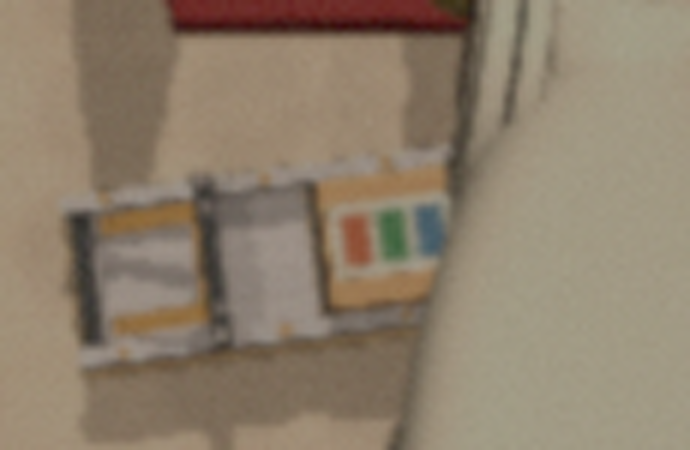

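The depth map puts the real fingertip about 20 mm above the reported TCP, in the right place laterally (bottom edge at crop v≈238, so z≈0.055). So contact is still to come. I'll go on down slowly, guided by force and picture.

Call:
drive_tool:
  slide:
    - [0, 0, 0.007]
    - [0, 0, 0.014]
    - [0, 0, 0.021]
    - [0, 0, 0.026]
    - [0, 0, 0.032]
    - [0, 0, 0.036]
    - [0, 0, 0.04]
    - [0, 0, 0.04]
  rotation:
    - [0, 0, 0]
    - [0, 0, 0]
    - [0, 0, 0]
    - [0, 0, 0]
    - [0, 0, 0]
    - [0, 0, 0]
    - [0, 0, 0]
    - [0, 0, 0]

```text
clock: 7.25
eef_pos: [0.574, -0.0883, 0.0232]
tool_rot: [0.657, 0.754, -0.0, -0.0]
ft_force: [0.1, 0.2, -0.6]
grip_width: 0.0001
grasp_force: 0.0
```

```bash
python3 -c "
from h import *
plan(-.092,0,.02)
c=snap('scene','s3')
for y in range(196,262,6): print(y,[w(c,205+x/7,140+y/7)[2].round(3) for x in (340,355,370,385)])"
```

```text
clock 7.25 F [ 0.08  0.24 -0.58] pos [ 0.574  -0.0883  0.0232] jig -92.4 -0.2
slide [ 0.001 -0.001  0.013] rot [-0.    -0.    -0.004] grip 0.00012067915631704003
196 [np.float64(0.072), np.float64(0.075), np.float64(0.073), np.float64(0.075)]
202 [np.float64(0.071), np.float64(0.071), np.float64(0.07), np.float64(0.07)]
208 [np.float64(0.068), np.float64(0.068), np.float64(0.068), np.float64(0.07)]
214 [np.float64(0.065), np.float64(0.067), np.float64(0.066), np.float64(0.065)]
220 [np.float64(0.063), np.float64(0.064), np.float64(0.064), np.float64(0.063)]
226 [np.float64(0.06), np.float64(0.06), np.float64(0.06), np.float64(0.062)]
232 [np.float64(0.057), np.float64(0.057), np.float64(0.057), np.float64(0.058)]
238 [np.float64(0.054), np.float64(0.057), np.float64(0.054), np.float64(0.049)]
244 [np.float64(0.052), np.float64(0.055), np.float64(0.051), np.float64(0.043)]
250 [np.float64(0.052), np.float64(0.053), np.float64(0.045), np.float64(0.044)]
256 [np.float64(0.051), np.float64(0.052), np.float64(0.053), np.float64(0.053)]
```

Call:
drive_tool:
  slide:
    - [0, 0, 0.003]
    - [0, 0, 0.006]
    - [0, 0, 0.009]
    - [0, 0, 0.012]
    - [0, 0, 0.015]
    - [0, 0, 0.018]
    - [0, 0, 0.02]
    - [0, 0, 0.02]
  rotation:
    - [0, 0, 0]
    - [0, 0, 0]
    - [0, 0, 0]
    - [0, 0, 0]
    - [0, 0, 0]
    - [0, 0, 0]
    - [0, 0, 0]
    - [0, 0, 0]

```text
clock: 8.3
eef_pos: [0.574, -0.0884, 0.0183]
tool_rot: [0.657, 0.754, -0.0, -0.0]
ft_force: [-0.4, -0.5, 0.3]
grip_width: 0.0
grasp_force: 0.0
```

Call:
drive_tool:
  slide:
    - [0, 0, 0.003]
    - [0, 0, 0.006]
    - [0, 0, 0.009]
    - [0, 0, 0.012]
    - [0, 0, 0.015]
    - [0, 0, 0.018]
    - [0, 0, 0.02]
    - [0, 0, 0.02]
  rotation:
    - [0, 0, 0]
    - [0, 0, 0]
    - [0, 0, 0]
    - [0, 0, 0]
    - [0, 0, 0]
    - [0, 0, 0]
    - [0, 0, 0]
    - [0, 0, 0]

```text
clock: 9.3
eef_pos: [0.5743, -0.0884, 0.0137]
tool_rot: [0.657, 0.754, 0.0, 0.0]
ft_force: [-1.0, -0.4, 5.2]
grip_width: 0.0002
grasp_force: 3.0
```

```bash
python3 -c "
from h import *
plan(-.092,0,.01)
c=snap('scene','s4')
cv2.imwrite('pics/s4c.png',cv2.resize(c['image'][140:220,205:285,::-1],None,fx=7,fy=7,interpolation=cv2.INTER_CUBIC))"
```

```text
clock 9.3 F [-0.99 -0.37  5.23] pos [ 0.5743 -0.0884  0.0137] jig -92.5 -0.4
slide [ 0.002 -0.002  0.015] rot [ 0.001  0.    -0.004] grip 0.0001589934115264278
```

View pics/s4c.png

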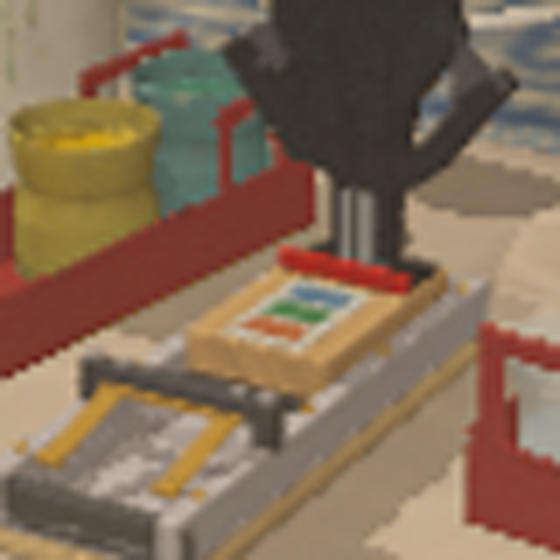

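Now there is contact: the fingers sit on the pad just behind the rib (crop (370,260)) with 5 N upward force, so the effective tip is about 26 mm above the reported TCP. Pressing further.

Call:
drive_tool:
  slide:
    - [0, 0, 0.003]
    - [0, 0, 0.006]
    - [0, 0, 0.009]
    - [0, 0, 0.012]
    - [0, 0, 0.015]
    - [0, 0, 0.018]
    - [0, 0, 0.02]
    - [0, 0, 0.02]
  rotation:
    - [0, 0, 0]
    - [0, 0, 0]
    - [0, 0, 0]
    - [0, 0, 0]
    - [0, 0, 0]
    - [0, 0, 0]
    - [0, 0, 0]
    - [0, 0, 0]

```text
clock: 10.35
eef_pos: [0.5744, -0.0885, 0.01]
tool_rot: [0.657, 0.754, 0.0, 0.001]
ft_force: [-3.8, 0.9, 13.7]
grip_width: -0.0
grasp_force: 6.4
```

Call:
drive_tool:
  slide:
    - [0, 0, 0.004]
    - [0.01, 0, 0.006]
    - [0.03, 0, 0.006]
    - [0.05, 0, 0.006]
    - [0.07, 0, 0.006]
    - [0.09, 0, 0.006]
    - [0.11, 0, 0.006]
    - [0.13, 0, 0.006]
  rotation:
    - [0, 0, 0]
    - [0, 0, 0]
    - [0, 0, 0]
    - [0, 0, 0]
    - [0, 0, 0]
    - [0, 0, 0]
    - [0, 0, 0]
    - [0, 0, 0]

```text
clock: 11.35
eef_pos: [0.5729, -0.0626, 0.0103]
tool_rot: [0.659, 0.752, -0.002, 0.007]
ft_force: [-1.3, -14.3, 15.6]
grip_width: -0.0001
grasp_force: 11.5
```

```bash
python3 -c "
from h import *
plan(.024,0,.008)
c=snap('scene','s5')
cv2.imwrite('pics/s5c.png',cv2.resize(c['image'][140:220,205:285,::-1],None,fx=7,fy=7,interpolation=cv2.INTER_CUBIC))"
```

```text
clock 11.35 F [ -1.34 -14.31  15.64] pos [ 0.5729 -0.0626  0.0103] jig -66.7 -2.7
slide [ 0.363 -0.013  0.005] rot [ 0.011  0.026 -0.013] grip -6.645958073505788e-05
```

View pics/s5c.png

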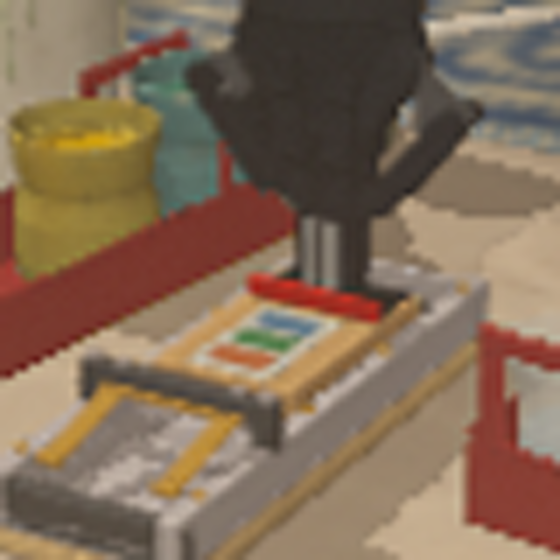

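The bed is down: the slide now sits low between the rails, with its front near the bridge (crop (280,400)) and the rib driven at (315,297). I continue pressing and pushing.

Call:
drive_tool:
  slide:
    - [0.02, 0, 0.004]
    - [0.04, 0, 0.004]
    - [0.06, 0, 0.004]
    - [0.08, 0, 0.004]
    - [0.1, 0, 0.004]
    - [0.12, 0, 0.004]
    - [0.14, 0, 0.004]
    - [0.15, 0, 0.004]
  rotation:
    - [0, 0, 0]
    - [0, 0, 0]
    - [0, 0, 0]
    - [0, 0, 0]
    - [0, 0, 0]
    - [0, 0, 0]
    - [0, 0, 0]
    - [0, 0, 0]

```text
clock: 12.4
eef_pos: [0.5682, -0.0277, 0.0105]
tool_rot: [0.659, 0.752, -0.003, 0.009]
ft_force: [-4.0, -20.8, 21.0]
grip_width: 0.0001
grasp_force: 15.0
```

```bash
python3 -c "
from h import *
plan(.024,0,.008)
c=snap('scene','s6')
cv2.imwrite('pics/s6c.png',cv2.resize(c['image'][140:220,205:285,::-1],None,fx=7,fy=7,interpolation=cv2.INTER_CUBIC))"
```

```text
clock 12.4 F [ -4.03 -20.81  21.03] pos [ 0.5682 -0.0277  0.0105] jig -31.5 -2.9
slide [ 0.222 -0.013  0.006] rot [ 0.012  0.035 -0.016] grip 9.083820377741745e-05
```

View pics/s6c.png

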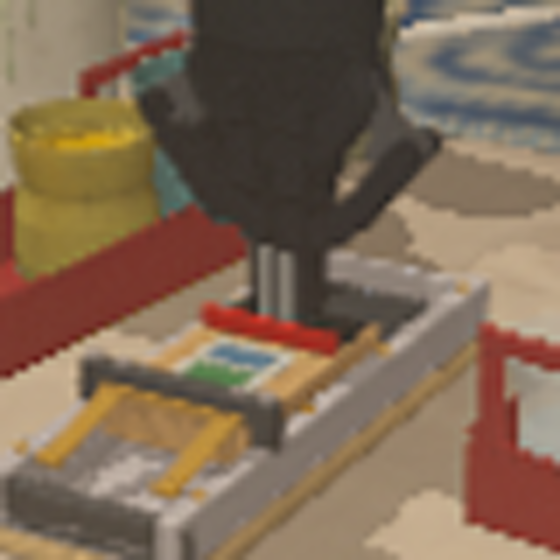

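The slide's front has passed under the bridge and is under the leaf strips (front edge at crop (170,430)). Continuing; from here I use numbers only.

Call:
drive_tool:
  slide:
    - [0.02, 0, 0]
    - [0.04, 0, 0]
    - [0.06, 0, 0]
    - [0.08, 0, 0]
    - [0.1, 0, 0]
    - [0.12, 0, 0]
    - [0.14, 0, 0]
    - [0.15, 0, 0]
  rotation:
    - [0, 0, 0]
    - [0, 0, 0]
    - [0, 0, 0]
    - [0, 0, 0]
    - [0, 0, 0]
    - [0, 0, 0]
    - [0, 0, 0]
    - [0, 0, 0]

```text
clock: 13.45
eef_pos: [0.5633, 0.008, 0.0103]
tool_rot: [0.66, 0.752, -0.004, 0.01]
ft_force: [-2.5, -25.3, 22.8]
grip_width: 0.0
grasp_force: 19.8
```

```bash
python3 -c "
from h import *
plan(.024,0,.008)"
```

```text
clock 13.45 F [ -2.5  -25.26  22.8 ] pos [0.5633 0.008  0.0103] jig 4.5 -3.0
slide [ 0.078 -0.013  0.008] rot [ 0.013  0.041 -0.018] grip 4.908741887530886e-05
```

Call:
drive_tool:
  slide:
    - [0.015, 0, 0]
    - [0.03, 0, 0]
    - [0.045, 0, 0]
    - [0.055, 0, 0]
    - [0.065, 0, 0]
    - [0.07, 0, 0]
    - [0.075, 0, 0]
    - [0.075, 0, 0]
  rotation:
    - [0, 0, 0]
    - [0, 0, 0]
    - [0, 0, 0]
    - [0, 0, 0]
    - [0, 0, 0]
    - [0, 0, 0]
    - [0, 0, 0]
    - [0, 0, 0]

```text
clock: 14.45
eef_pos: [0.5621, 0.0167, 0.0104]
tool_rot: [0.662, 0.749, -0.01, 0.017]
ft_force: [-0.2, -47.7, 21.1]
grip_width: 0.0002
grasp_force: 26.6
```

```bash
python3 -c "
from h import *
plan(.024,0,.008)"
```

```text
clock 14.45 F [ -0.25 -47.73  21.08] pos [0.5621 0.0167 0.0104] jig 13.3 -2.9
slide [ 0.043 -0.012  0.008] rot [ 0.012  0.078 -0.032] grip 0.00023154397742799901
```

```bash
cat > d.py <<'E'
from h import *
import sys
for nm in ('scene','top'):
    c=snap(nm,nm+sys.argv[1]); vv,uu=(np.mgrid[140:225,200:300] if nm=='scene' else np.mgrid[150:198,212:306]).reshape(2,-1,)
    P=np.array([w(c,u,v) for u,v in zip(uu,vv)]); rgb=c['image'][vv,uu].astype(int)
    J=np.c_[(P[:,:2]-O)@ax,(P[:,:2]-O)@n,P[:,2]]*1e3
    red=(rgb[:,0]>130)&(rgb[:,1]<70)&(rgb[:,2]<70)&(abs(J[:,1])<35)&(abs(J[:,0])<130)&(J[:,2]>25); print(nm,'rib',red.sum(),J[red].round(0).tolist()[:25])
    for y0 in (-18,-10,0,10,18):
        print('y',y0,end=': ')
        for x in range(-120,130,5):
            m=(abs(J[:,0]-x)<2.5)&(abs(J[:,1]-y0)<5)
            if m.any(): print(x,int(J[m,2].min()),int(J[m,2].max()),end='|')
        print()
E
python3 d.py 7
```

```text
scene rib 37 [[24.0, -20.0, 44.0], [29.0, -30.0, 41.0], [30.0, -26.0, 42.0], [30.0, -23.0, 43.0], [30.0, -20.0, 44.0], [25.0, -20.0, 41.0], [27.0, -15.0, 43.0], [28.0, -11.0, 45.0], [27.0, -25.0, 38.0], [32.0, -19.0, 41.0], [30.0, -16.0, 41.0], [28.0, -15.0, 41.0], [32.0, -9.0, 44.0], [27.0, -9.0, 42.0], [31.0, -4.0, 45.0], [28.0, -2.0, 44.0], [26.0, 6.0, 45.0], [28.0, -12.0, 38.0], [25.0, -10.0, 38.0], [25.0, -7.0, 39.0], [30.0, -1.0, 42.0], [27.0, 0.0, 41.0], [31.0, 5.0, 44.0], [27.0, 6.0, 42.0], [31.0, 12.0, 45.0]]
y -18: -120 17 28|-115 17 18|-110 16 19|-105 17 17|-100 19 19|-95 17 18|-90 17 18|-85 18 18|-80 17 18|-75 16 17|-70 17 19|-65 17 18|-60 16 18|-55 17 20|-50 17 17|-45 17 19|-40 17 19|10 88 88|15 65 65|20 42 69|25 37 145|30 40 151|35 103 142|40 129 143|45 47 47|50 47 180|55 33 194|60 35 46|65 34 35|70 36 36|75 34 37|80 35 36|85 33 37|90 32 38|95 23 36|100 20 36|105 25 25|110 26 26|115 10 27|120 -1 27|125 -1 9|
y -10: -120 17 29|-115 17 18|-110 16 17|-105 17 17|-100 17 18|-95 16 19|-90 16 19|-85 18 18|-80 16 19|-75 16 18|-70 17 17|-65 17 19|-60 16 18|-55 17 20|-50 17 17|-4
[... 1854 characters left out ...]
 12 19|-40 16 18|125 7 11|
y 0: -120 15 31|-115 13 21|-110 15 19|-105 13 18|-100 10 19|-95 12 22|-90 17 19|-85 13 23|-80 14 21|-75 15 18|-70 13 19|-65 13 18|-60 13 18|-55 14 19|-50 16 20|-45 13 19|-40 14 18|-35 16 16|
y 10: -120 4 30|-115 12 17|-110 13 18|-105 13 18|-100 17 18|-95 15 19|-90 16 19|-85 15 19|-80 14 20|-75 11 18|-70 13 18|-65 14 20|-60 15 16|-55 13 18|-50 13 18|-45 13 16|-40 16 19|
y 18: -120 9 28|-115 13 19|-110 13 18|-105 13 17|-100 13 18|-95 16 18|-90 12 16|-85 12 19|-80 14 17|-75 15 19|-70 12 18|-65 12 19|-60 14 20|-55 13 19|-50 13 17|-45 13 21|-40 13 17|20 501 501|25 501 503|30 500 503|35 500 502|40 498 501|45 498 501|50 495 497|55 493 504|60 503 505|65 502 506|70 503 506|
```

```bash
python3 -c "
from h import *
o=bot.get_obs(); F=o['ft_force'];T=o['ft_torque'];print(F.round(1),T.round(2),o['tau'].round(1),o['joint_pos'].round(3))
r=np.cross(F,T)/(F@F);print('line pt rel',r.round(4), 'pitch',(F@T/(F@F)).round(4), 'dir',(F/np.linalg.norm(F)).round(2))
c=load('scene7'); vv,uu=np.mgrid[60:225,150:330].reshape(2,-1)
P=np.array([w(c,u,v) for u,v in zip(uu,vv)]); J=np.c_[(P[:,:2]-O)@ax,(P[:,:2]-O)@n,P[:,2]]*1e3
rgb=c['image'][vv,uu].astype(int)
# dark gripper points: max x by height, y range
for z in range(40,200,8):
    m=(abs(J[:,2]-z)<4)&(J[:,0]>-30)&(J[:,0]<90)&(abs(J[:,1])<70)&(rgb.max(1)<110)
    if m.any(): print(z,m.sum(),'x',np.percentile(J[m,0],[2,50,98]).round(0),'y',np.percentile(J[m,1],[2,98]).round(0))
"
```

```text
[  0.7 -47.4  20.1] [-1.019e+01 -7.000e-02  1.000e-02] [ 26.8 -34.2  15.6  -0.9  14.2   0.1] [ 0.052  0.512 -0.138  0.911 -0.038  1.499]
line pt rel [ 0.0004 -0.0771 -0.1821] pitch -0.0014 dir [ 0.01 -0.92  0.39]
40 57 x [-3. 53. 57.] y [-42.  39.]
48 84 x [12. 53. 57.] y [-41.  37.]
56 19 x [ 9. 21. 26.] y [-17.  10.]
64 21 x [10. 22. 27.] y [-17.  11.]
72 21 x [13. 23. 27.] y [-16.  12.]
80 38 x [17. 27. 29.] y [-32.  26.]
88 85 x [ 5. 27. 31.] y [-39.  32.]
96 69 x [ 6. 27. 31.] y [-46.  38.]
104 92 x [ 5. 27. 35.] y [-48.  44.]
112 86 x [ 9. 28. 36.] y [-54.  51.]
120 117 x [11. 28. 34.] y [-59.  58.]
128 124 x [ 8. 27. 37.] y [-59.  58.]
136 100 x [16. 29. 37.] y [-46.  45.]
144 96 x [12. 28. 38.] y [-39.  38.]
152 64 x [13. 29. 32.] y [-40.  37.]
160 34 x [12. 29. 55.] y [-3. 35.]
168 85 x [ 8. 48. 57.] y [-28.  34.]
176 89 x [13. 49. 58.] y [-27.  34.]
184 91 x [ 8. 50. 58.] y [-29.  34.]
192 89 x [13. 50. 58.] y [-30.  34.]
```

```bash
python3 -c "
from h import *
c=load('scene7'); vv,uu=np.mgrid[160:240,195:260].reshape(2,-1)
P=np.array([w(c,u,v) for u,v in zip(uu,vv)]); J=np.c_[(P[:,:2]-O)@ax,(P[:,:2]-O)@n,P[:,2]]*1e3
rgb=c['image'][vv,uu].astype(int)
for y in range(-40,41,5):
    m=(abs(J[:,1]-y)<2.5)&(J[:,0]>58)&(J[:,0]<122); i=np.where(m)[0]; i=i[np.argsort(J[i,0])]
    print(y,' '.join(f'{J[k,0]:.0f}:{J[k,2]:.0f}'+('w' if rgb[k,0]-rgb[k,2]>45 else '') for k in i))
"
```

```text
-40 95:26 97:32w 98:30w 98:21 99:25 100:31w 102:26 102:31w 106:30 107:28 108:28 113:25 113:31 115:26 115:31 117:24 117:30 118:30 118:16 118:13 119:19 119:11 119:7w 120:22 121:10 121:26 121:29 121:15 121:5w 121:3w 122:18 122:17 122:12
-35 64:40w 68:39w 74:38w 80:38w 85:37w 90:36w 96:36w 97:22w 99:34w 99:20w 100:26w 100:23w 101:30w 104:30 107:26 109:32 109:27 112:26 115:30 116:10 116:13 116:14 118:23 118:8 118:20 118:17 119:20 119:27 121:0w 121:9w 121:7w 121:7w 121:24
-30 62:34w 64:41w 67:39w 76:40w 76:40w 77:38w 79:39w 83:40w 84:38w 86:38w 88:37w 89:37w 93:36w 95:19w 95:37w 98:23w 98:29w 98:29w 99:20w 99:27w 100:27w 100:36w 103:35w 105:35w 110:26 112:27 114:26 115:25 116:14 116:9 116:20 117:17 118:26 118:23 118:21 119:13 119:25 120:11 120:2w 120:14 121:11 121:5w
-25 58:42w 59:33w 59:43w 61:40w 62:40w 65:39w 68:40w 69:35w 72:40w 75:41w 76:35w 77:39w 82:38w 82:37w 83:36w 84:34 89:36w 89:38w 91:36w 92:37w 96:30w 96:33w 97:26w 97:28w 98:37w 98:25w 99:31w 99:22w 99:37w 99:20w 100:25w 101:37w 101:35w 102:35w 112:25 116:25 117:22 117:14 118:12 119:20 120:15 120:18 120:9w 121:9w 121:21 121:4w
[... 3714 characters left out ...]
0 61:27 62:8w 63:2w 63:-0w 63:8w 63:25 63:6w 65:17 67:9 67:15 67:13 68:2w 68:25 68:27 68:8w 70:28 71:20 71:9w 72:26 72:7w 72:12 73:9 73:24 74:19 75:28 76:13 76:19 76:22 76:6w 76:-0w 77:9w 77:17 78:4w 78:26 79:9w 80:30 81:24 81:8w 81:13 82:16 83:6w 83:1w 85:9w 86:21 86:9 86:7w 87:30 87:13 87:19 87:28 87:-1w 88:3w 90:20 91:14 91:12 91:9 92:2w 92:19 93:8w 95:8 95:9w 95:20 96:23 98:5w 98:7w 98:2w 99:8w 100:27 100:16 100:22 101:14 101:8 102:1w 102:4w 103:21 105:18 105:30 106:9w 107:0w 108:7w 108:4w 108:18 109:15 109:29 109:27 110:26 110:15 111:13 111:25 112:22 112:11 112:9w 112:0w 112:8w 115:9 115:26 115:15 115:18 116:7w 116:24 116:29 116:7w 117:2w 117:5w 119:25 120:17 120:12 120:29 120:23 122:8w
```

The slide is straight but its front is about 10 mm short of the stop (front face x≈99). The strips show the true centre line about 3 mm to the right of mine, so my lateral command presses it against the rail. I'll relieve that, ease the press slightly, and push on.

Call:
drive_tool:
  slide:
    - [0, 0.004, 0]
    - [0, 0.008, 0]
    - [0, 0.012, -0.001]
    - [0.005, 0.012, -0.002]
    - [0.01, 0.012, -0.003]
    - [0.015, 0.012, -0.004]
    - [0.02, 0.012, -0.004]
    - [0.02, 0.012, -0.004]
  rotation:
    - [0, 0, 0]
    - [0, 0, 0]
    - [0, 0, 0]
    - [0, 0, 0]
    - [0, 0, 0]
    - [0, 0, 0]
    - [0, 0, 0]
    - [0, 0, 0]

```text
clock: 15.55
eef_pos: [0.5619, 0.0168, 0.0105]
tool_rot: [0.663, 0.748, -0.016, 0.018]
ft_force: [-2.8, -60.3, 21.1]
grip_width: -0.0001
grasp_force: 31.5
```

```bash
python3 -c "
from h import *
plan(.024,0,.008); o=bot.get_obs(); print(o['ft_torque'].round(2),R.from_quat(o['tool_rot']).as_matrix().round(3))"
```

```text
clock 15.55 F [ -2.83 -60.34  21.09] pos [0.5619 0.0168 0.0105] jig 13.5 -2.8
slide [ 0.042 -0.012  0.008] rot [ 0.001  0.096 -0.038] grip -0.00013553715658202943
[-12.75   0.51   0.02] [[-0.12   0.993  0.007]
 [ 0.992  0.12  -0.047]
 [-0.048  0.001 -0.999]]
```

```bash
python3 -c "
from h import *
def get(f):
    c=load(f); vv,uu=np.mgrid[150:235,195:285].reshape(2,-1)
    P=np.array([w(c,u,v) for u,v in zip(uu,vv)]); return np.c_[(P[:,:2]-O)@ax,(P[:,:2]-O)@n,P[:,2]]*1e3
J=get('scene0')
for x0 in range(5,130,8):
    print(x0,[ (lambda m:(np.median(J[m,2]).round(1),m.sum()))((abs(J[:,0]-x0)<4)&(abs(J[:,1]-y0)<6)) for y0 in (-28,-16,-4,8,20)])
J=get('scene7')
m=(J[:,0]>60)&(J[:,0]<95)&(abs(J[:,1]+3)<13)&(abs(J[:,2]-35)<3)
m|=(J[:,0]>-6)&(J[:,0]<6)&(abs(J[:,1])<28)&(abs(J[:,2]-35)<3)
A=np.c_[J[m,:2],np.ones(m.sum())]; s=np.linalg.lstsq(A,J[m,2],rcond=None)[0]; print('plane',s,m.sum(),'z at -8',s@[-8,-3,1],'z at 100',s@[100,-3,1])
for lo,hi in((60,72),(72,84),(84,95),(-6,6)): 
    k=m&(J[:,0]>lo)&(J[:,0]<hi); print(lo,k.sum(),J[k,2].mean().round(2))
k=(J[:,0]>-112)&(J[:,0]<-45)&(abs(J[:,1])<20); print('bed',J[k,2].mean())
k=(J[:,0]>46)&(J[:,0]<56)&(abs(J[:,1])<30)&(abs(J[:,2]-47)<2); print('bridge',J[k].mean(0))
"
```

```text
5 [(np.float64(23.5), np.int64(1)), (np.float64(26.9), np.int64(1)), (np.float64(nan), np.int64(0)), (np.float64(nan), np.int64(0)), (np.float64(19.9), np.int64(2))]
13 [(np.float64(nan), np.int64(0)), (np.float64(nan), np.int64(0)), (np.float64(nan), np.int64(0)), (np.float64(16.2), np.int64(1)), (np.float64(nan), np.int64(0))]
21 [(np.float64(15.6), np.int64(4)), (np.float64(16.0), np.int64(4)), (np.float64(nan), np.int64(0)), (np.float64(15.9), np.int64(3)), (np.float64(nan), np.int64(0))]
29 [(np.float64(15.8), np.int64(7)), (np.float64(15.8), np.int64(5)), (np.float64(17.4), np.int64(2)), (np.float64(16.5), np.int64(5)), (np.float64(17.2), np.int64(1))]
37 [(np.float64(16.5), np.int64(5)), (np.float64(16.0), np.int64(8)), (np.float64(16.9), np.int64(1)), (np.float64(17.0), np.int64(5)), (np.float64(15.7), np.int64(1))]
45 [(np.float64(16.8), np.int64(7)), (np.float64(16.3), np.int64(7)), (np.float64(16.6), np.int64(4)), (np.float64(16.6), np.int64(4)), (np.float64(18.3), np.int64(1))]
53 [(np.float64(43.5), np.int64(25)), (np.float64(42.1), np.int64(23)), (np.float64(45.5), np.i
[... 1184 characters left out ...]
.8), np.int64(3)), (np.float64(26.0), np.int64(2)), (np.float64(26.5), np.int64(4))]
117 [(np.float64(16.8), np.int64(29)), (np.float64(20.3), np.int64(32)), (np.float64(15.4), np.int64(35)), (np.float64(18.4), np.int64(36)), (np.float64(16.7), np.int64(33))]
125 [(np.float64(4.5), np.int64(26)), (np.float64(2.5), np.int64(16)), (np.float64(3.3), np.int64(11)), (np.float64(3.0), np.int64(20)), (np.float64(3.1), np.int64(19))]
plane [-1.09175103e-02 -3.03209336e-02  3.63235421e+01] 82 z at -8 36.50184496956797 z at 100 35.32275385706499
60 22 35.95
72 24 35.59
84 17 35.15
-6 19 35.71
bed 18.169355530793855
bridge [51.81465037  1.81139107 47.18640653]
  return _methods._mean(a, axis=axis, dtype=dtype,
  ret = ret.dtype.type(ret / rcount)
```

Call:
drive_tool:
  slide:
    - [-0.03, 0, 0]
    - [-0.06, 0, 0]
    - [-0.06, 0, -0.004]
    - [-0.06, 0, -0.008]
    - [-0.06, 0, -0.008]
    - [-0.06, 0, -0.008]
    - [-0.06, 0, -0.008]
    - [-0.06, 0, -0.008]
  rotation:
    - [0, 0, 0]
    - [0, 0, 0]
    - [0, 0, 0]
    - [0, 0, 0]
    - [0, 0, 0]
    - [0, 0, 0]
    - [0, 0, 0]
    - [0, 0, 0]

```text
clock: 16.55
eef_pos: [0.5619, 0.017, 0.0104]
tool_rot: [0.66, 0.752, -0.006, 0.007]
ft_force: [-2.4, -24.0, 12.5]
grip_width: 0.0002
grasp_force: 20.6
```

```bash
python3 -c "
from h import *
plan(.024,0,.008); o=bot.get_obs(); print(o['ft_torque'].round(2))"; python3 d.py 8 | head -6 | cut -c1-900
```

```text
clock 16.55 F [ -2.38 -23.98  12.46] pos [0.5619 0.017  0.0104] jig 13.7 -2.8
slide [ 0.041 -0.012  0.009] rot [-0.001  0.038 -0.018] grip 0.00015270582068737572
[-5.13  0.62 -0.01]
scene rib 40 [[30.0, -29.0, 44.0], [28.0, -28.0, 44.0], [26.0, -19.0, 45.0], [29.0, -30.0, 40.0], [29.0, -27.0, 41.0], [28.0, -24.0, 41.0], [28.0, -21.0, 42.0], [28.0, -18.0, 43.0], [29.0, -14.0, 44.0], [28.0, -12.0, 45.0], [26.0, -25.0, 38.0], [28.0, -21.0, 39.0], [28.0, -18.0, 40.0], [29.0, -14.0, 41.0], [29.0, -11.0, 42.0], [29.0, -8.0, 43.0], [28.0, -6.0, 43.0], [29.0, -2.0, 44.0], [27.0, -0.0, 44.0], [26.0, 6.0, 45.0], [30.0, -11.0, 40.0], [30.0, -7.0, 41.0], [28.0, -6.0, 40.0], [30.0, -1.0, 42.0], [30.0, 2.0, 43.0]]
y -18: -120 17 28|-115 16 29|-105 16 18|-100 17 19|-95 18 20|-90 17 20|-85 15 18|-80 18 20|-75 17 20|-70 18 18|-65 17 18|-60 17 19|-55 18 18|-50 17 19|-45 17 20|-40 18 18|10 85 85|20 44 70|25 44 151|30 39 148|35 102 144|40 140 140|45 47 47|50 47 191|55 34 193|60 35 44|65 35 37|70 33 36|75 34 36|80 34 37|85 35 36|90 32 35|95 19 35|100 20 34|110 24 26|115 6 26|120 0 27|125 0 10|
y -10: -12
[... 932 characters left out ...]
6 18|-40 19 19|-35 17 18|-30 17 17|-5 35 100|0 35 105|5 36 106|10 35 106|15 43 105|20 41 106|25 44 154|30 38 155|35 105 144|40 137 140|45 46 185|50 48 196|55 36 194|60 34 47|65 35 36|70 35 35|75 34 36|80 34 35|85 34 35|90 35 36|95 18 36|100 22 34|110 26 26|115 11 27|120 1 26|125 0 8|
y 18: -120 19 29|-115 18 19|-105 18 18|-95 19 19|-90 18 18|-85 19 19|-80 18 18|-75 16 16|-65 18 18|-60 17 17|-55 17 17|-45 18 18|-40 16 19|-35 17 17|-30 17 17|-10 34 34|0 34 37|5 33 36|10 35 112|15 34 105|20 36 125|25 42 160|30 38 156|35 117 184|40 163 195|45 46 196|50 34 197|55 34 48|60 39 41|65 39 42|70 39 40|75 36 39|80 36 37|85 37 38|90 35 37|95 21 36|100 21 37|105 33 38|110 25 25|115 6 27|120 0 26|125 -1 8|
```

Call:
drive_tool:
  slide:
    - [0.01, 0.01, 0]
    - [0.02, -0.01, 0]
    - [0.03, 0.015, 0]
    - [0.04, -0.015, 0]
    - [0.05, 0.015, 0]
    - [0.06, -0.015, 0]
    - [0.06, 0.01, 0]
    - [0.06, 0, 0]
  rotation:
    - [0, 0, 0.06]
    - [0, 0, -0.06]
    - [0, 0, 0.08]
    - [0, 0, -0.08]
    - [0, 0, 0.08]
    - [0, 0, -0.08]
    - [0, 0, 0.04]
    - [0, 0, 0]

```text
clock: 17.65
eef_pos: [0.5618, 0.0273, 0.0102]
tool_rot: [0.661, 0.751, -0.009, 0.011]
ft_force: [4.7, -34.5, 6.3]
grip_width: -0.0
grasp_force: 17.8
```

```bash
python3 -c "
from h import *
plan(.024,0,.008); o=bot.get_obs(); print(o['ft_torque'].round(2))
c=load('scene8'); vv,uu=np.mgrid[90:300,120:400].reshape(2,-1)
P=np.array([w(c,u,v) for u,v in zip(uu,vv)]); J=np.c_[(P[:,:2]-O)@ax,(P[:,:2]-O)@n,P[:,2]]*1e3
rgb=c['image'][vv,uu].astype(int)
for lo,hi in((-110,-45),(45,110)):
    for x0 in range(-60,90,15):
        m=(J[:,1]>lo)&(J[:,1]<hi)&(abs(J[:,0]-x0)<7.5)
        if m.any(): k=np.where(m)[0]; h=k[J[k,2]>55]; print(lo,x0,J[k,2].max().round(0),'y near:',(J[h,1][abs(J[h,1]).argmin()].round(0),J[h,2][abs(J[h,1]).argmin()].round(0),rgb[h[abs(J[h,1]).argmin()]]) if len(h) else '')
"
```

```text
clock 17.65 F [  4.67 -34.49   6.34] pos [0.5618 0.0273 0.0102] jig 23.9 -4.1
slide [ 0.001 -0.017  0.009] rot [ 0.003  0.056 -0.024] grip -8.331974447883714e-06
[-7.29 -1.01  0.02]
-110 -60 38.0 y near: 
-110 -45 39.0 y near: 
-110 -30 3.0 y near: 
-110 -15 28.0 y near: 
-110 0 129.0 y near: (np.float64(-47.0), np.float64(113.0), array([59, 52, 45]))
-110 15 137.0 y near: (np.float64(-45.0), np.float64(124.0), array([87, 81, 73]))
-110 30 130.0 y near: (np.float64(-46.0), np.float64(117.0), array([59, 52, 45]))
-110 45 2.0 y near: 
-110 60 41.0 y near: 
-110 75 30.0 y near: 
45 -60 3.0 y near: 
45 -45 3.0 y near: 
45 -30 2.0 y near: 
45 -15 71.0 y near: (np.float64(106.0), np.float64(71.0), array([187, 173, 150]))
45 0 130.0 y near: (np.float64(47.0), np.float64(109.0), array([66, 58, 51]))
45 15 135.0 y near: (np.float64(45.0), np.float64(132.0), array([87, 80, 71]))
45 30 130.0 y near: (np.float64(46.0), np.float64(108.0), array([55, 49, 44]))
45 45 3.0 y near: 
45 60 2.0 y near: 
45 75 2.0 y near:
```

The wiggle freed it: the finger is at x=23.9 mm, which is the home position. Checking the slide and bed.

```bash
cat > e.py <<'E'
from h import *
import sys
c=snap('scene',sys.argv[1]); vv,uu=np.mgrid[150:235,195:285].reshape(2,-1)
P=np.array([w(c,u,v) for u,v in zip(uu,vv)]); J=np.c_[(P[:,:2]-O)@ax,(P[:,:2]-O)@n,P[:,2]]*1e3; rgb=c['image'][vv,uu].astype(int)
k=(J[:,0]>-112)&(J[:,0]<-45)&(abs(J[:,1])<20); print('bed z',J[k,2].mean().round(1))
for y in(-15,-5,5,15):
    k=(abs(J[:,1]-y)<5)&(J[:,0]>80)&(J[:,0]<116)&(J[:,2]>29); print(y,'front top max x',np.sort(J[k,0])[-3:].round(1),'z',J[k,2].mean().round(1))
r=(rgb[:,0]>130)&(rgb[:,1]<70)&(rgb[:,2]<70)&(abs(J[:,1])<35)&(J[:,0]>0)&(J[:,0]<60)&(J[:,2]>25); print('rib x',np.percentile(J[r,0],[10,50,90]).round(1))
for x in range(-30,30,4):
    k=(abs(J[:,0]-x)<2)&(abs(J[:,1])<30)&(J[:,2]<42); print(x,J[k,2].round(0)[:8],end=' ')
E
python3 e.py s9
```

```text
bed z 25.0
-15 front top max x [109.9 110.5 110.7] z 34.3
-5 front top max x [109.8 110.2 110.6] z 34.6
5 front top max x [109.3 109.5 111.2] z 34.6
15 front top max x [108.9 110.  110. ] z 35.6
rib x [35.7 37.5 38.8]
-30 [26. 26. 24. 25. 25. 24. 25. 30.] -26 [25. 25. 24. 24. 25. 26. 26. 25.] -22 [25. 23. 25. 25. 27. 24. 24. 25.] -18 [25. 25. 25. 26. 24. 23.] -14 [25. 25.] -10 [24. 25.] -6 [] -2 [25.] 2 [] 6 [36. 36. 36. 35. 36.] 10 [36. 37. 37. 37. 38. 35. 36. 36.] 14 [36. 36. 37. 37. 36. 36. 33. 29.] 18 [37. 37. 36. 36. 36. 38. 34. 36.] 22 [36. 36. 34. 32.] 26 [31. 28.]
```

The slide is home (front at 110 mm) and the bed is back up at 24.5 mm behind it. I relax the push and lift off.

Call:
drive_tool:
  slide:
    - [-0.03, 0, 0]
    - [-0.05, 0, -0.01]
    - [-0.056, 0, -0.03]
    - [-0.06, 0, -0.06]
    - [-0.062, 0, -0.12]
    - [-0.062, 0, -0.2]
    - [-0.062, 0, -0.3]
    - [-0.062, 0, -0.4]
  rotation:
    - [0, 0, 0]
    - [0, 0, 0]
    - [0, 0, 0]
    - [0, 0, 0]
    - [0, 0, 0]
    - [0, 0, 0]
    - [0, 0, 0]
    - [0, 0, 0]

```text
clock: 18.7
eef_pos: [0.5614, 0.0276, 0.1108]
tool_rot: [0.657, 0.754, 0.001, 0.0]
ft_force: [0.2, 0.5, -0.8]
grip_width: -0.0
grasp_force: 0.0
```

Call:
drive_tool:
  slide:
    - [0, 0, -0.08]
    - [0, 0, -0.16]
    - [0, 0, -0.24]
    - [0, 0, -0.32]
    - [0, 0, -0.32]
    - [0, 0, -0.32]
    - [0, 0, -0.32]
    - [0, 0, -0.32]
  rotation:
    - [0, 0, 0]
    - [0, 0, 0]
    - [0, 0, 0]
    - [0, 0, 0]
    - [0, 0, 0]
    - [0, 0, 0]
    - [0, 0, 0]
    - [0, 0, 0]

```text
clock: 19.7
eef_pos: [0.5607, 0.0267, 0.188]
tool_rot: [0.657, 0.754, -0.001, -0.001]
ft_force: [-0.4, 1.1, -0.1]
grip_width: 0.0002
grasp_force: 0.0
```

```bash
python3 e.py s10; python3 - <<'E'
from h import *
o=bot.get_obs();print(o['clock'],o['ft_force'],o['eef_pos'])
a=load('scene0')['image'].astype(int);b=load('s10')['image'].astype(int)
d=abs(a-b).max(2)>60; d[140:230,195:290]=0; v,u=np.where(d[150:,:380]); print('changed px outside jig',len(u),np.c_[u,v+150][:20].tolist())
E
```

```text
bed z 25.2
-15 front top max x [109.  109.7 111.4] z 34.3
-5 front top max x [109.2 109.8 109.9] z 34.0
5 front top max x [109.3 110.1 111.2] z 34.6
15 front top max x [109.4 109.5 110.8] z 35.9
rib x [34.2 36.4 38.6]
-30 [24. 24. 25. 24. 26. 25. 25. 25.] -26 [25. 26. 25. 24. 24. 24. 26. 26.] -22 [24. 24. 26. 25. 26. 25. 25. 25.] -18 [25. 25. 24. 25. 26. 26. 24. 25.] -14 [25. 25. 24. 25. 26.] -10 [27.] -6 [26. 26.] -2 [24.] 2 [33. 33. 34. 33.] 6 [35. 35. 35. 34. 34. 35. 35. 35.] 10 [35. 35. 35. 34. 36. 35. 35. 33.] 14 [36. 36. 35. 34. 36. 34. 35. 35.] 18 [36. 34. 35. 35. 36. 36. 36. 35.] 22 [36. 36. 35. 30. 30. 30. 28.] 26 [35.] 19.75 [ 0.75785643 -0.325571   -0.72424442] [0.56081285 0.02670388 0.18806514]
changed px outside jig 0 []
```

The slide is home, the bed is up, the arm is clear, and nothing else has moved.

```bash
python3 -c "
from workcell import bot
print(bot.job_done())"
```

```text
the job is handed in; nothing more can be done
None
```

The slide is fully home against the end stop with the bed sprung back up behind it, and the job was handed in at about 20 s with the arm clear and nothing else disturbed; it jammed about 10 mm short on the way and came free with a slight wiggle under push, with up to about 64 N read at the wrist.

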